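# Open the lapped double doors of the closet cabinet

## Task

Open both doors of the little plywood cabinet wide, about square to its front, and let go. Open the door that carries the overlapping strip first (a spring catch holds it), and only when it is wide open swing out the other door that the strip was covering; do not force that one early. Leave the white dish standing where it is on top of the cabinet.

Things in the scene. Friction and masses are not known exactly. Their poses are not given: they have to be found in the camera images.
- cabinet: Plywood cabinet (mm), 180 deep (x), 270 wide (y), 240 high. Origin: centre of its underside; doors face its -x (to the robot), y to the left. Two doors 133 wide, 15 thick, up to z=236; upright hinge axes at x=-98 (door mid-plane), y=+135 and -135. Each has an upright round steel bar handle, 10 thick, z=130..235, on two posts; pinch it from above at about z=205, a finger on each side.
- strip_leaf (a joint): Left (+y) door, hinged on the left; a 34 wide, 8 thick lath on its free edge reaches 16 past the middle, over the right door. Handle bar axis 92 mm from the hinge axis along the door, 45 in front of its mid-plane (shut: cabinet x=-143, y=+43). Value: rad, 0 shut, grows as it swings to the robot, stop 1.75. A spring catch holds it shut, yields to about 9 N at the handle; else light, stays put.
- plain_leaf (a joint): Right (-y) door, hinged on the right, no lath, no catch; the left door's lath lies over its free edge, so it cannot swing out before that door. Handle bar axis 92 mm from the hinge axis along the door, 45 in front of its mid-plane (shut: cabinet x=-143, y=-43). Value: rad, 0 shut, grows as it swings to the robot, stop 1.75. Light, stays where it is left.
- dish: White ceramic dish, round, 90 across, 28 high, 180 g, loose on top of the cabinet (240 above the shelf), about 120 behind the door fronts. Origin: centre of its underside, z up.
There are look-alikes about, which are no part of the job. What is meant by the dish is not pink or yellow, and is the smaller of those in its own colour.

How it is judged:
By the outcome, as a careful person would: the job done as asked, in the order asked, and still so for the second after the job is handed in, with the robot touching nothing.
It also fails if it takes over 51 s, if anything falls off the work surface, if the arm or the gripper's body presses on something with over 40 N, if the wrist force passes 120 N, or if a joint passes its speed limit or range.

## Robot

A 6-joint arm with a two-finger parallel gripper is mounted at the origin on the work surface. World frame = base frame: x ahead of the robot, y to its left, z up, the work surface at z = 0. Lengths are in m, angles in rad, forces in N, time in s.
With the tool pointing down it reaches from about 0.4 to 0.925 m from the base axis. Payload 3.4 kg.
Tool frame: the origin (TCP) lies at the centre of the arm's flange, where the gripper is bolted on; the fingertips stand 173 mm ahead of it and the grasp point (between the pads) lies 155 mm ahead of it (ctrl.pinch_z is the distance from the TCP to the grasp point, in m); z points along the fingers, y is the line along which they close (so a half turn about z gives the same grasp; the last joint's range is limited). The gripper opens to 85 mm and grips with 20 to 120 N. Pads are 22 mm wide; open, the fingers measure 114 mm over their backs; the gripper's body (76 mm by 85 mm) begins 54 mm behind the grasp point. The pads swing forward as they close: fully open they stand 13 mm farther back than shut.
Start: joints at [-1.196, 0.307, 1.506, -0, 1.328, -0.073], TCP at [0.249, -0.518, 0.405] pointing down, gripper open.
Joint ranges: [-3.12, 3.12], [-1.05, 2.28], [0.14, 2.33], [-1.42, 4.57], [0.1, 2.73], [-2.68, 2.68]. Speed limits (rad/s): [2.57, 2.57, 3.14, 3.14, 3.14, 3.14].

## Interface

Orientations are given as a rotation vector (axis times angle).
In Python, from bench import ctrl gives the robot as it stands.
- The arm moves only by the tool move_arm, never from a script. Its argument "increments" is a list of rows, each an object with "grip": the opening, from 0 (shut) to 1 (fully open); "delta_pos": the shift along the tool's x, y, z normalised to -1 to 1, where 1 is 100 mm, a list of three; "spin": the turn about the tool's z normalised to -1 to 1, where 1 is 60 degrees. In form: [{"grip": grip, "delta_pos": [tx, ty, tz], "spin": spin}, ...]. A call has 1 to 20 rows; each row shifts and turns the commanded pose from where the row before left it, along the tool's axes as they then stand; what a row does not reach is not made up. A row lasts 1/10 s, in which the tool goes at most 50 mm and 8.59 degrees, less where a joint would pass 70% of its speed; a pose out of reach is approached as far as the arm can. A call with a number of a shift or a turn outside -1 to 1 is refused whole. A call with a gripper value outside its range is refused whole. The fingers move at their own pace and stop on an object; the grip force is fixed at half the most. Time passes only in rows, so rows that do not move let the fingers close. It gives the time, the measured TCP pose, the force, the opening and the grip force at its end, in the units of the state.
- ctrl.sense(): the state, without advancing time (a new reading comes with each control period).
- ctrl.camera(name): name is "side" or "top"; returns a dict with "img" (420x560x3 uint8, blue, green, red), "z_map" (420x560 float32, m along the optical axis (not along the pixel's ray), 0 where there is no reading), "fx", "fy", "cx", "cy" (pixels), "view" (4x4, takes a point from world to camera coordinates). Camera axes: x right, y up, looking along -z (the intrinsics and any distortion apply to the point x, -y, -z); pixel columns grow to the right and rows downward; lengths in m; the calibration is good to about 2 mm. A picture is of the moment at which its call begins.
- ctrl.hand_in(): hands the job in; it is judged then, once.
Trained networks look in the newest picture that a camera, given by its name, has taken for a name from the list of things; names that differ only in an ending like _2 or _b are one class to them, and where a whole thing is asked for, a point or a joint stands for the part that bears it (a point fixed in the world has none). Each returns a list of dicts, best first, with "conf" (0 to 1); they miss things now and then, are a little off and sometimes report something else, mostly with a low value. They report only what shows in the picture. A call takes as long as a camera call. They do not tell look-alikes from the thing itself.
- ctrl.masks_of(camera, query): "mask" (420x560 bool, what is visible of it) and "box" ([left, top, right, bottom] in pixels, round what is visible of it).
- ctrl.tip_of(camera, query): "xy" ([column, row] in pixels: a listed point, or the origin of a listed thing).
The state is a dict: "time_s": time; "joints": joint angles; "qd": joint speeds; "tau": joint torques, N m; "eef_pos": TCP position; "tool_rot": TCP orientation; "ft_force": force on the tool from outside, world axes, zero at the start; "wrist_torque": the same for the moment, N m; "finger_gap": finger opening in m; "gripper_force": force on a finger pad.
Only numpy, scipy, OpenCV 4.12 (cv2) and the standard library are available. Lean on these libraries where they do the work, as an engineer would, in place of code of your own. Each camera call takes 0.05 s, during which the arm holds its last target. There are 200 camera calls.

## Working session

There is one attempt and no reset: what is moved stays moved. The work goes in short steps, Python scripts to look and compute and a tool call to move; the robot and the scene stay as the last step left them, time stands still between calls to the robot, and variables do not carry over. Pictures are saved under pics/ and viewed, at most 10 in all, crops included, and the job is handed in when it is done.

Besides the shell and the picture viewer there is one more tool, called after "Emit:" as a command line: name --argument value ..., lists and objects as JSON in quotes. move_arm: Moves the arm, as the interface text tells. Its arguments: {"type":"object","properties":{"increments":{"type":"array"}},"required":["increments"]}

```bash
mkdir -p pics; cat > h.py <<'E'
import numpy as np, cv2
from bench import ctrl
from scipy.spatial.transform import Rotation as R
def cloud(c):
    z=c["z_map"]; v,u=np.mgrid[:z.shape[0],:z.shape[1]]
    p=np.stack([(u-c["cx"])/c["fx"]*z,-(v-c["cy"])/c["fy"]*z,-z,np.ones_like(z)],-1)
    w=p@np.linalg.inv(c["view"]).T
    w=w[...,:3]; w[z==0]=np.nan
    return w
E
python3 - <<'E'
from h import *
s=ctrl.sense(); print(s["eef_pos"],s["tool_rot"],s["finger_gap"],s["time_s"])
print(R.from_rotvec(s["tool_rot"]).as_matrix().round(3))
ims=[]
for n in("top","side"):
    c=ctrl.camera(n); cv2.imwrite(f"pics/{n}0.png",c["img"]); w=cloud(c); np.save(n+"0.npy",w)
    print(n,[k for k in c], np.linalg.inv(c["view"])[:3,3], c["fx"])
    for q in("cabinet","strip_leaf","plain_leaf","dish"):
        for m in ctrl.masks_of(n,q)[:4]:
            p=w[m["mask"]]; print(q,round(m["conf"],2),m["box"],np.nanmedian(p,0).round(3),np.nanpercentile(p,[3,97],axis=0).round(3).tolist())
print(s["time_s"],ctrl.sense()["time_s"])
E
```

```text
[ 0.24934575 -0.51774292  0.40377166] [-3.06080264e+00 -6.98686379e-01  5.43126956e-04] 0.08558480043320156 0.0
[[ 0.901  0.434 -0.001]
 [ 0.434 -0.901  0.002]
 [ 0.    -0.002 -1.   ]]
top ['img', 'z_map', 'fx', 'fy', 'cx', 'cy', 'view'] [ 0.51065128 -0.07829162  1.44154063] 526.3197657077084
cabinet 0.68 [193.3, 126.3, 326.4, 242.2] [ 0.705 -0.013  0.237] [[0.612, -0.157, 0.084], [0.829, 0.103, 0.242]]
strip_leaf 0.7 [196.1, 199.7, 261.0, 236.1] [0.647 0.042 0.227] [[0.61, -0.017, 0.045], [0.668, 0.115, 0.238]]
plain_leaf 0.61 [252.4, 214.3, 307.3, 241.0] [ 0.616 -0.073  0.229] [[0.591, -0.133, 0.037], [0.638, -0.022, 0.238]]
dish 0.81 [138.7, 207.7, 183.8, 253.7] [0.626 0.257 0.018] [[0.574, 0.201, 0.002], [0.678, 0.303, 0.039]]
dish 0.77 [265.0, 143.4, 302.2, 183.4] [ 0.756 -0.08   0.253] [[0.714, -0.119, 0.24], [0.793, -0.042, 0.268]]
dish 0.72 [324.0, 238.8, 368.6, 284.2] [ 0.535 -0.249  0.018] [[0.484, -0.298, 0.002], [0.585, -0.196, 0.038]]
dish 0.63 [384.6, 193.5, 417.0, 226.4] [ 0.674 -0.398  0.013] [[0.636, -0.433, -0.0], [0.71, -0.357, 0.029]]
side ['img', 'z_map', 'fx', '
[... 163 characters left out ...]
], [0.838, 0.121, 0.242]]
strip_leaf 0.93 [231.1, 181.7, 290.6, 310.9] [0.649 0.061 0.147] [[0.606, -0.015, 0.021], [0.674, 0.124, 0.237]]
plain_leaf 0.79 [275.9, 151.8, 318.3, 261.6] [ 0.615 -0.069  0.16 ] [[0.583, -0.134, 0.023], [0.633, -0.026, 0.237]]
dish 0.93 [334.1, 201.4, 383.7, 232.9] [ 0.538 -0.265  0.023] [[0.486, -0.298, 0.005], [0.587, -0.192, 0.038]]
dish 0.91 [216.7, 131.8, 263.7, 157.9] [ 0.758 -0.094  0.259] [[0.714, -0.119, 0.245], [0.792, -0.038, 0.269]]
dish 0.67 [194.5, 333.7, 262.7, 390.9] [0.632 0.243 0.021] [[0.576, 0.201, 0.006], [0.677, 0.304, 0.039]]
dish 0.5 [320.0, 170.1, 336.7, 187.3] [ 0.659 -0.414  0.019] [[0.632, -0.436, 0.005], [0.683, -0.354, 0.03]]
0.0 0.5
```

```bash
python3 - <<'E'
from h import *
w=np.load("top0.npy"); s=np.load("side0.npy")
for nm,w in(("top",w),("side",s)):
    m=(np.abs(w[...,2]-.238)<.006)&(w[...,0]>.55)&(w[...,0]<.9)&(np.abs(w[...,1])<.25)
    p=w[m][:,:2].astype(np.float32); r=cv2.minAreaRect(p*1000); print(nm,r,cv2.boxPoints(r).round().tolist())
# handle: candidates in front of door front
    m=(w[...,2]>.14)&(w[...,2]<.26)&(w[...,0]>.5)&(w[...,0]<.68)&(np.abs(w[...,1])<.2)
    np.save(nm+"h.npy",w[m])
a=cv2.imread("pics/top0.png")[90:310,90:450]; cv2.imwrite("pics/t1.png",cv2.resize(a,None,fx=2.2,fy=2.2))
E
```

```text
top ((707.2067260742188, -24.7591552734375), (270.45501708984375, 238.66941833496094), 76.70057678222656) [[560.0, -129.0], [792.0, -184.0], [854.0, 79.0], [622.0, 134.0]]
side ((706.945068359375, -24.71075439453125), (275.0409851074219, 238.65518188476562), 76.58953094482422) [[559.0, -131.0], [791.0, -186.0], [855.0, 81.0], [623.0, 137.0]]
```

View pics/t1.png

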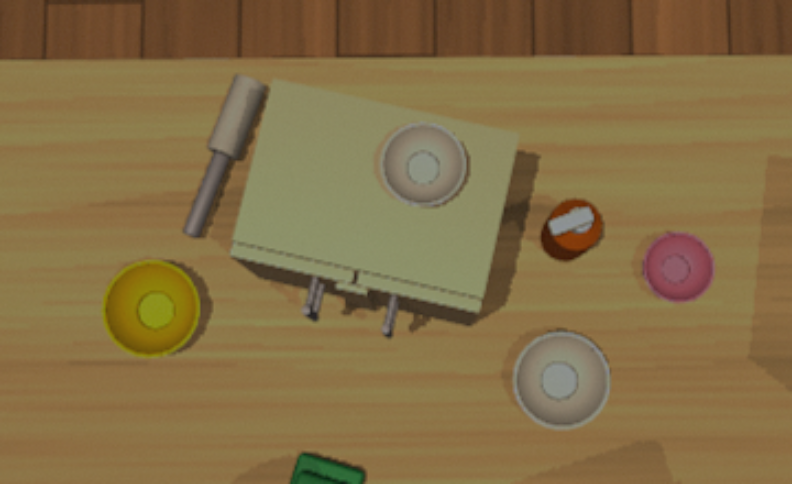

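View pics/side0.png

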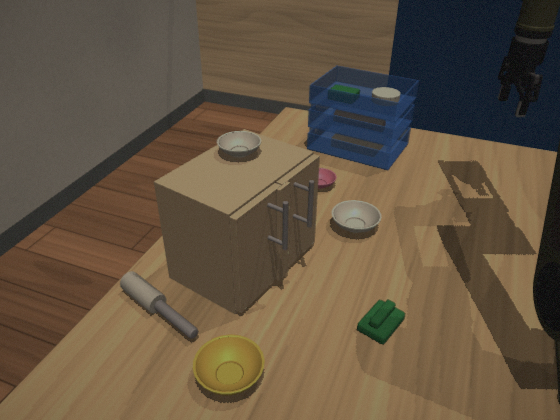

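Seen: the cabinet is yawed about -13°. The handle bars are at about (314,300) and (390,315) in the enlarged crop, and the target white dish is on top at (424,165). The yellow dish and the larger white one stand beside the door swings. Next I'll refine the handle positions and plan the approach.

```bash
cat >> h.py <<'E'
import json
TH=np.radians(-13.3); O=np.array([.7354,-.0317])
CX=np.array([np.cos(TH),np.sin(TH)]); CY=np.array([-np.sin(TH),np.cos(TH)])
def cab(x,y): return O+x/1000*CX+y/1000*CY
def tocab(p): d=np.asarray(p)[...,:2]-O; return np.stack([d@CX,d@CY],-1)*1000
def yaw_now():
    M=R.from_rotvec(ctrl.sense()["tool_rot"]).as_matrix(); return np.degrees(np.arctan2(M[1,0],M[0,0]))
def plan(segs,pose=None):
    """segs: list of (pos3, yaw_deg, grip, n); emits rows"""
    s=ctrl.sense()
    p,y=pose if pose else (np.array(s["eef_pos"]),yaw_now())
    p=np.array(p,float); rows=[]
    for P,Y,g,n in segs:
        for k in range(n):
            f=1/(n-k); d=(np.asarray(P)-p)*f; dy=(Y-y)*f
            a=np.radians(y); tx=np.array([np.cos(a),np.sin(a),0]); ty=np.array([np.sin(a),-np.cos(a),0])
            t=[round(v,2) for v in (d@tx*10,d@ty*10,-d[2]*10)]; sp=round(-dy/60,3)
            rows.append({"grip":g,"delta_pos":t,"spin":sp})
            p=p+(t[0]*tx+t[1]*ty)/10-np.array([0,0,t[2]/10]); y-=sp*60
    print(len(rows)); print(json.dumps(rows)); return rows
E
python3 - <<'E'
from h import *
for n in("top","side"):
    w=np.load(n+"0.npy").reshape(-1,3); w=w[~np.isnan(w[:,0])]
    c=tocab(w); m=(w[:,2]>.2)&(c[:,0]<-122)&(c[:,0]>-170)&(abs(c[:,1])<100)
    for sg in(1,-1):
        q=c[m&(c[:,1]*sg>20)]; print(n,sg,len(q),np.median(q,0),np.percentile(q,[5,95],axis=0).round().tolist(), w[m&(c[:,1]*sg>20)][:,2].max())
    m=(abs(w[:,2]-.1)<.06)&(c[:,0]>-112)&(c[:,0]<-80)&(abs(c[:,1])<140); print("front x",np.median(c[m],0))
h=cab(-143,43); print(h)
s=ctrl.sense()
plan([((.249,-.47,.45),25.7+8,1,2),((h[0],h[1],.45),166.7,1,16)])
E
```

```text
top 1 48 [-137.21097121   41.88698256] [[-148.0, 38.0], [-123.0, 46.0]] 0.23723986539832986
top -1 41 [-136.23292962  -43.44447225] [[-148.0, -47.0], [-123.0, -40.0]] 0.23690452539373918
front x [-106.15706894  -21.80570855]
side 1 136 [-144.11519701   46.94700664] [[-149.0, 41.0], [-126.0, 49.0]] 0.23743321812292723
side -1 126 [-143.97337925  -39.57784925] [[-149.0, -44.0], [-126.0, -36.0]] 0.23670044031813198
front x [-105.73736364   62.71820836]
[0.60612756 0.0430438 ]
18
[{"grip": 1, "delta_pos": [0.1, -0.22, -0.23], "spin": -0.067}, {"grip": 1, "delta_pos": [0.12, -0.21, -0.22], "spin": -0.066}, {"grip": 1, "delta_pos": [0.36, -0.14, -0.0], "spin": -0.139}, {"grip": 1, "delta_pos": [0.38, -0.09, -0.0], "spin": -0.139}, {"grip": 1, "delta_pos": [0.39, -0.03, -0.0], "spin": -0.138}, {"grip": 1, "delta_pos": [0.39, 0.02, -0.0], "spin": -0.139}, {"grip": 1, "delta_pos": [0.38, 0.08, -0.0], "spin": -0.138}, {"grip": 1, "delta_pos": [0.37, 0.13, -0.0], "spin": -0.139}, {"grip": 1, "delta_pos": [0.34, 0.19, -0.0], "spin": -0.138}, {"grip": 1, "delta_pos": [0.31, 0.23, -0.0], "spin": -0.139}, {"grip": 1, "delta_pos": [0.28, 0.28, -0.0], "spin": -0.138}, {"grip": 1, "delta_pos": [0.23, 0.31, -0.0], "spin": -0.139}, {"grip": 1, "delta_pos": [0.19, 0.35, -0.0], "spin": -0.138}, {"grip": 1, "delta_pos": [0.13, 0.37, -0.0], "spin": -0.139}, {"grip": 1, "delta_pos": [0.08, 0.38, -0.0], "spin": -0.138}, {"grip": 1, "delta_pos": [0.02, 0.39, -0.0], "spin": -0.139}, {"grip": 1, "delta_pos": [-0.03, 0.39, -0.0], "spin": -0.138}, {"grip": 1, "delta_pos": [-0.09, 0.38, -0.0], "spin": -0.139}]
```

Model matches within a couple of mm. Moving above the left handle.

Emit:
move_arm --increments '[{"grip": 1,"delta_pos": [0.1,-0.22,-0.23],"spin": -0.067},{"grip": 1,"delta_pos": [0.12,-0.21,-0.22],"spin": -0.066},{"grip": 1,"delta_pos": [0.36,-0.14,0],"spin": -0.139},{"grip": 1,"delta_pos": [0.38,-0.09,0],"spin": -0.139},{"grip": 1,"delta_pos": [0.39,-0.03,0],"spin": -0.138},{"grip": 1,"delta_pos": [0.39,0.02,0],"spin": -0.139},{"grip": 1,"delta_pos": [0.38,0.08,0],"spin": -0.138},{"grip": 1,"delta_pos": [0.37,0.13,0],"spin": -0.139},{"grip": 1,"delta_pos": [0.34,0.19,0],"spin": -0.138},{"grip": 1,"delta_pos": [0.31,0.23,0],"spin": -0.139},{"grip": 1,"delta_pos": [0.28,0.28,0],"spin": -0.138},{"grip": 1,"delta_pos": [0.23,0.31,0],"spin": -0.139},{"grip": 1,"delta_pos": [0.19,0.35,0],"spin": -0.138},{"grip": 1,"delta_pos": [0.13,0.37,0],"spin": -0.139},{"grip": 1,"delta_pos": [0.08,0.38,0],"spin": -0.138},{"grip": 1,"delta_pos": [0.02,0.39,0],"spin": -0.139},{"grip": 1,"delta_pos": [-0.03,0.39,0],"spin": -0.138},{"grip": 1,"delta_pos": [-0.09,0.38,0],"spin": -0.139}]'

```text
time_s: 2.3
eef_pos: [0.6065, 0.0445, 0.4498]
tool_rot: [0.354, 3.121, -0.0]
ft_force: [-0.3, -0.1, -0.2]
finger_gap: 0.0857
gripper_force: 0.0
```

Emit:
move_arm --increments '[{"grip": 1,"delta_pos": [0,0,0],"spin": 0},{"grip": 1,"delta_pos": [0,0,0],"spin": 0}]'

```text
time_s: 2.5
eef_pos: [0.6061, 0.0438, 0.4493]
tool_rot: [-0.362, -3.12, 0.001]
ft_force: [0.3, -0.1, 1.1]
finger_gap: 0.0853
gripper_force: 0.0
```

```bash
python3 - <<'E'
from h import *
s=ctrl.sense(); print(s["time_s"],s["eef_pos"],yaw_now(),tocab(s["eef_pos"]),s["joints"])
h=cab(-142,43.5)
plan([((h[0],h[1],.45),166.7,1,2),((h[0],h[1],.36),166.7,1,4)])
E
```

```text
2.5 [0.60607068 0.04382908 0.44925049] 166.76492571240416 [-143.23600735   43.75112778] [ 2.83206808e-03  3.23876309e-01  1.36629738e+00 -4.45629593e-04
  1.45233995e+00 -1.33691602e+00]
6
[{"grip": 1, "delta_pos": [-0.01, -0.0, -0.0], "spin": 0.001}, {"grip": 1, "delta_pos": [-0.0, -0.0, -0.01], "spin": 0.0}, {"grip": 1, "delta_pos": [-0.0, -0.0, 0.23], "spin": 0.0}, {"grip": 1, "delta_pos": [-0.0, -0.0, 0.22], "spin": 0.0}, {"grip": 1, "delta_pos": [-0.0, -0.0, 0.23], "spin": 0.0}, {"grip": 1, "delta_pos": [-0.0, -0.0, 0.22], "spin": 0.0}]
```

Motion semantics confirmed. Descend and grip.

Emit:
move_arm --increments '[{"grip": 1,"delta_pos": [0,0,0.22],"spin": 0},{"grip": 1,"delta_pos": [0,0,0.22],"spin": 0},{"grip": 1,"delta_pos": [0,0,0.22],"spin": 0},{"grip": 1,"delta_pos": [0,0,0.22],"spin": 0},{"grip": 1,"delta_pos": [0,0,0],"spin": 0},{"grip": 0,"delta_pos": [0,0,0],"spin": 0},{"grip": 0,"delta_pos": [0,0,0],"spin": 0},{"grip": 0,"delta_pos": [0,0,0],"spin": 0},{"grip": 0,"delta_pos": [0,0,0],"spin": 0},{"grip": 0,"delta_pos": [0,0,0],"spin": 0},{"grip": 0,"delta_pos": [0,0,0],"spin": 0}]'

```text
time_s: 3.6
eef_pos: [0.6061, 0.0436, 0.3625]
tool_rot: [0.363, 3.119, 0.002]
ft_force: [0.2, 2.7, 2.1]
finger_gap: 0.0084
gripper_force: 58.4
```

```bash
cat >> h.py <<'E'
def arc(side,angs,z,y0,nper=1,off=(0,0),grip=0):
    """segments along the handle arc; side +1 left, -1 right; off: measured - model handle (mm, shut, cab)"""
    out=[]
    for a in angs:
        t=np.radians(-side*a); v=np.array([-45+off[0],side*-92+off[1]])
        r=np.array([np.cos(t)*v[0]-np.sin(t)*v[1],np.sin(t)*v[0]+np.cos(t)*v[1]])
        h=cab(-98+r[0],side*135+r[1]); out.append(((h[0],h[1],z),y0-side*a,grip,nper))
    return out
E
python3 - <<'E'
from h import *
s=ctrl.sense(); print(s["time_s"],s["eef_pos"],yaw_now(),tocab(s["eef_pos"]),s["ft_force"],s["finger_gap"],s["gripper_force"])
z=s["eef_pos"][2]
r=plan(arc(1,np.linspace(4.75,95,19),z,166.7))
E
```

```text
3.6 [0.6060888  0.04355173 0.36253277] 166.71761862538438 [-143.15456496   43.48538529] [0.18329353 2.71900919 2.14614849] 0.008359569441362596 58.40462028980255
19
[{"grip": 0, "delta_pos": [0.07, 0.04, -0.0], "spin": 0.079}, {"grip": 0, "delta_pos": [0.08, 0.04, -0.0], "spin": 0.084}, {"grip": 0, "delta_pos": [0.08, 0.04, -0.0], "spin": 0.084}, {"grip": 0, "delta_pos": [0.08, 0.04, -0.0], "spin": 0.083}, {"grip": 0, "delta_pos": [0.08, 0.05, -0.0], "spin": 0.084}, {"grip": 0, "delta_pos": [0.08, 0.04, -0.0], "spin": 0.083}, {"grip": 0, "delta_pos": [0.07, 0.04, -0.0], "spin": 0.084}, {"grip": 0, "delta_pos": [0.08, 0.05, -0.0], "spin": 0.083}, {"grip": 0, "delta_pos": [0.08, 0.04, -0.0], "spin": 0.084}, {"grip": 0, "delta_pos": [0.08, 0.04, -0.0], "spin": 0.084}, {"grip": 0, "delta_pos": [0.08, 0.04, -0.0], "spin": 0.083}, {"grip": 0, "delta_pos": [0.08, 0.05, -0.0], "spin": 0.084}, {"grip": 0, "delta_pos": [0.08, 0.04, -0.0], "spin": 0.083}, {"grip": 0, "delta_pos": [0.08, 0.04, -0.0], "spin": 0.084}, {"grip": 0, "delta_pos": [0.07, 0.05, -0.0], "spin": 0.083}, {"grip": 0, "delta_pos": [0.08, 0.04, -0.0], "spin": 0.084}, {"grip": 0, "delta_pos": [0.08, 0.04, -0.0], "spin": 0.083}, {"grip": 0, "delta_pos": [0.08, 0.04, -0.0], "spin": 0.084}, {"grip": 0, "delta_pos": [0.08, 0.05, -0.0], "spin": 0.084}]
```

Emit:
move_arm --increments '[{"grip": 0,"delta_pos": [0.07,0.04,0],"spin": 0.079},{"grip": 0,"delta_pos": [0.08,0.04,0],"spin": 0.084},{"grip": 0,"delta_pos": [0.08,0.04,0],"spin": 0.084},{"grip": 0,"delta_pos": [0.08,0.04,0],"spin": 0.083},{"grip": 0,"delta_pos": [0.08,0.05,0],"spin": 0.084},{"grip": 0,"delta_pos": [0.08,0.04,0],"spin": 0.083}]'

```text
time_s: 4.2
eef_pos: [0.5752, 0.0857, 0.3625]
tool_rot: [1.158, 2.918, 0.001]
ft_force: [1.6, 0.5, 1.7]
finger_gap: 0.0084
gripper_force: 59.3
```

```bash
python3 - <<'E'
from h import *
s=ctrl.sense(); print(s["time_s"],yaw_now(),tocab(s["eef_pos"]),s["ft_force"],s["finger_gap"],s["gripper_force"])
d=tocab(s["eef_pos"])-[-98,135]; print(np.linalg.norm(d), np.hypot(45,92), np.degrees(np.arctan2(-d[0],-d[1])-np.arctan2(45,92)))
E
```

```text
4.2 136.698829087681 [-182.88892665   77.39647475] [1.57592968 0.52602842 1.66994996] 0.008374860865320145 59.32929217815399
102.58799144687244 102.41581909060729 29.77549116776964
```

Low forces and the handle is tracking the arc. Continue to about 95°, then open the fingers and rise.

Emit:
move_arm --increments '[{"grip": 0,"delta_pos": [0.07,0.04,0],"spin": 0.084},{"grip": 0,"delta_pos": [0.08,0.05,0],"spin": 0.083},{"grip": 0,"delta_pos": [0.08,0.04,0],"spin": 0.084},{"grip": 0,"delta_pos": [0.08,0.04,0],"spin": 0.084},{"grip": 0,"delta_pos": [0.08,0.04,0],"spin": 0.083},{"grip": 0,"delta_pos": [0.08,0.05,0],"spin": 0.084},{"grip": 0,"delta_pos": [0.08,0.04,0],"spin": 0.083},{"grip": 0,"delta_pos": [0.08,0.04,0],"spin": 0.084},{"grip": 0,"delta_pos": [0.07,0.05,0],"spin": 0.083},{"grip": 0,"delta_pos": [0.08,0.04,0],"spin": 0.084},{"grip": 0,"delta_pos": [0.08,0.04,0],"spin": 0.083},{"grip": 0,"delta_pos": [0.08,0.04,0],"spin": 0.084},{"grip": 0,"delta_pos": [0,0,0],"spin": 0},{"grip": 0,"delta_pos": [0,0,0],"spin": 0}]'

```text
time_s: 5.6
eef_pos: [0.5912, 0.1874, 0.3626]
tool_rot: [-2.46, -1.953, -0.002]
ft_force: [-2.3, 2.1, 5.0]
finger_gap: 0.0085
gripper_force: 59.7
```

Emit:
move_arm --increments '[{"grip": 1,"delta_pos": [0,0,0],"spin": 0},{"grip": 1,"delta_pos": [0,0,0],"spin": 0},{"grip": 1,"delta_pos": [0,0,0],"spin": 0},{"grip": 1,"delta_pos": [0,0,0],"spin": 0},{"grip": 1,"delta_pos": [0,0,0],"spin": 0},{"grip": 1,"delta_pos": [0,0,0],"spin": 0}]'

```text
time_s: 6.2
eef_pos: [0.5913, 0.1866, 0.3616]
tool_rot: [2.464, 1.95, -0.0]
ft_force: [0.0, 0.3, 0.4]
finger_gap: 0.0853
gripper_force: 0.0
```

```bash
python3 - <<'E'
from h import *
s=ctrl.sense(); print(s["time_s"],s["eef_pos"],yaw_now(),tocab(s["eef_pos"]),s["ft_force"],s["finger_gap"],s["gripper_force"])
d=tocab(s["eef_pos"])-[-98,135]; print(np.linalg.norm(d), np.degrees(np.arctan2(-d[0],-d[1])-np.arctan2(45,92)))
h=cab(-143,-43); e=s["eef_pos"]; y=yaw_now()
plan([((e[0],e[1],.452),y,1,5),((h[0],h[1],.452),-13.3,1,13)])
E
```

```text
6.2 [0.59132842 0.18656408 0.36160844] 76.71319235350612 [-190.41901003  179.26636123] [0.04497022 0.31438877 0.37324212] 0.08533606338137331 0.0
102.47333385571386 89.52857450843652
18
[{"grip": 1, "delta_pos": [0.0, 0.0, -0.18], "spin": -0.0}, {"grip": 1, "delta_pos": [0.0, 0.0, -0.18], "spin": -0.0}, {"grip": 1, "delta_pos": [0.0, 0.0, -0.18], "spin": -0.0}, {"grip": 1, "delta_pos": [0.0, 0.0, -0.18], "spin": -0.0}, {"grip": 1, "delta_pos": [0.0, 0.0, -0.18], "spin": -0.0}, {"grip": 1, "delta_pos": [-0.17, 0.04, -0.0], "spin": 0.115}, {"grip": 1, "delta_pos": [-0.17, 0.06, -0.0], "spin": 0.115}, {"grip": 1, "delta_pos": [-0.16, 0.08, -0.0], "spin": 0.115}, {"grip": 1, "delta_pos": [-0.15, 0.09, -0.0], "spin": 0.116}, {"grip": 1, "delta_pos": [-0.13, 0.11, -0.0], "spin": 0.115}, {"grip": 1, "delta_pos": [-0.12, 0.13, -0.0], "spin": 0.116}, {"grip": 1, "delta_pos": [-0.1, 0.14, -0.0], "spin": 0.115}, {"grip": 1, "delta_pos": [-0.09, 0.15, -0.0], "spin": 0.116}, {"grip": 1, "delta_pos": [-0.07, 0.16, -0.0], "spin": 0.115}, {"grip": 1, "delta_pos": [-0.05, 0.17, -0.0], "spin": 0.116}, {"grip": 1, "delta_pos": [-0.03, 0.17, -0.0], "spin": 0.115}, {"grip": 1, "delta_pos": [-0.0, 0.17, -0.0], "spin": 0.116}, {"grip": 1, "delta_pos": [0.02, 0.18, -0.0], "spin": 0.115}]
```

Left door is at 90°. Now to the right handle.

Emit:
move_arm --increments '[{"grip": 1,"delta_pos": [0,0,-0.18],"spin": 0},{"grip": 1,"delta_pos": [0,0,-0.18],"spin": 0},{"grip": 1,"delta_pos": [0,0,-0.18],"spin": 0},{"grip": 1,"delta_pos": [0,0,-0.18],"spin": 0},{"grip": 1,"delta_pos": [0,0,-0.18],"spin": 0},{"grip": 1,"delta_pos": [-0.17,0.04,0],"spin": 0.115},{"grip": 1,"delta_pos": [-0.17,0.06,0],"spin": 0.115},{"grip": 1,"delta_pos": [-0.16,0.08,0],"spin": 0.115},{"grip": 1,"delta_pos": [-0.15,0.09,0],"spin": 0.116},{"grip": 1,"delta_pos": [-0.13,0.11,0],"spin": 0.115},{"grip": 1,"delta_pos": [-0.12,0.13,0],"spin": 0.116},{"grip": 1,"delta_pos": [-0.1,0.14,0],"spin": 0.115},{"grip": 1,"delta_pos": [-0.09,0.15,0],"spin": 0.116},{"grip": 1,"delta_pos": [-0.07,0.16,0],"spin": 0.115},{"grip": 1,"delta_pos": [-0.05,0.17,0],"spin": 0.116},{"grip": 1,"delta_pos": [-0.03,0.17,0],"spin": 0.115},{"grip": 1,"delta_pos": [0,0.17,0],"spin": 0.116},{"grip": 1,"delta_pos": [0.02,0.18,0],"spin": 0.115},{"grip": 1,"delta_pos": [0,0,0],"spin": 0},{"grip": 1,"delta_pos": [0,0,0],"spin": 0}]'

```text
time_s: 8.2
eef_pos: [0.5867, -0.0411, 0.4516]
tool_rot: [-3.12, 0.361, 0.0]
ft_force: [-0.6, -0.5, 1.0]
finger_gap: 0.0854
gripper_force: 0.0
```

```bash
python3 - <<'E'
from h import *
s=ctrl.sense(); print(s["time_s"],s["eef_pos"],yaw_now(),tocab(s["eef_pos"]),s["joints"])
c=ctrl.camera("side"); cv2.imwrite("pics/s2.png",c["img"])
w=cloud(c).reshape(-1,3); w=w[~np.isnan(w[:,0])]; k=tocab(w)
m=(w[:,2]>.05)&(w[:,2]<.236)&(k[:,0]<-110)&(k[:,0]>-250)&(k[:,1]>100)&(k[:,1]<210); print(np.percentile(k[m],[2,50,98],axis=0))
E
```

```text
8.2 [ 0.5866707  -0.0411264   0.45164474] -13.198495946559099 [-142.57167478  -43.38871189] [-1.42017521e-01  2.94072790e-01  1.40476347e+00  6.39028893e-04
  1.44301036e+00  1.65905459e+00]
[[-249.17955231  137.66402728]
 [-191.83074586  143.65973495]
 [-113.23826604  184.58751031]]
```

View pics/s2.png

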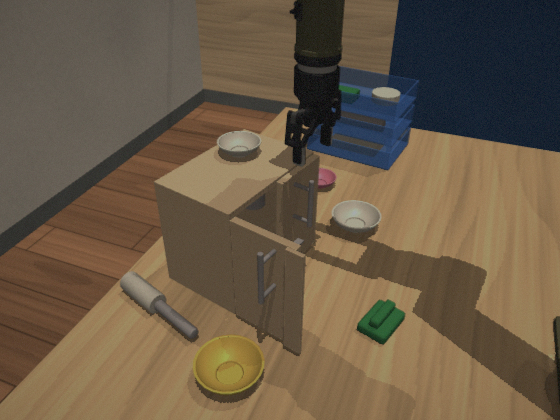

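The left door stands square to the front (its handle at about (262,278)), the dish is still in place at (238,147), and the gripper is over the right handle at (311,205). Descend and grip.

Emit:
move_arm --increments '[{"grip": 1,"delta_pos": [0,0,0.22],"spin": 0},{"grip": 1,"delta_pos": [0,0,0.22],"spin": 0},{"grip": 1,"delta_pos": [0,0,0.23],"spin": 0},{"grip": 1,"delta_pos": [0,0,0.23],"spin": 0},{"grip": 1,"delta_pos": [0,0,0],"spin": 0},{"grip": 0,"delta_pos": [0,0,0],"spin": 0},{"grip": 0,"delta_pos": [0,0,0],"spin": 0},{"grip": 0,"delta_pos": [0,0,0],"spin": 0},{"grip": 0,"delta_pos": [0,0,0],"spin": 0},{"grip": 0,"delta_pos": [0,0,0],"spin": 0},{"grip": 0,"delta_pos": [0,0,0],"spin": 0}]'

```text
time_s: 9.35
eef_pos: [0.5868, -0.0405, 0.3626]
tool_rot: [-3.119, 0.363, -0.001]
ft_force: [-1.0, 3.8, 4.1]
finger_gap: 0.0084
gripper_force: 58.4
```

```bash
python3 - <<'E'
from h import *
s=ctrl.sense(); print(s["time_s"],s["eef_pos"],yaw_now(),tocab(s["eef_pos"]),s["ft_force"],s["finger_gap"],s["gripper_force"])
z=s["eef_pos"][2]
r=plan(arc(-1,np.linspace(5,90,18),z,-13.3))
E
```

```text
9.35 [ 0.58678209 -0.04045319  0.36255476] -13.295663855559376 [-142.61813814  -42.70792602] [-1.01196383  3.8042762   4.06636011] 0.008351626821138242 58.41511845588684
18
[{"grip": 0, "delta_pos": [-0.08, 0.05, -0.0], "spin": -0.083}, {"grip": 0, "delta_pos": [-0.08, 0.04, -0.0], "spin": -0.084}, {"grip": 0, "delta_pos": [-0.08, 0.04, -0.0], "spin": -0.083}, {"grip": 0, "delta_pos": [-0.08, 0.04, -0.0], "spin": -0.083}, {"grip": 0, "delta_pos": [-0.08, 0.05, -0.0], "spin": -0.084}, {"grip": 0, "delta_pos": [-0.07, 0.04, -0.0], "spin": -0.083}, {"grip": 0, "delta_pos": [-0.08, 0.04, -0.0], "spin": -0.083}, {"grip": 0, "delta_pos": [-0.08, 0.04, -0.0], "spin": -0.084}, {"grip": 0, "delta_pos": [-0.08, 0.05, -0.0], "spin": -0.083}, {"grip": 0, "delta_pos": [-0.08, 0.04, -0.0], "spin": -0.083}, {"grip": 0, "delta_pos": [-0.08, 0.04, -0.0], "spin": -0.084}, {"grip": 0, "delta_pos": [-0.08, 0.05, -0.0], "spin": -0.083}, {"grip": 0, "delta_pos": [-0.07, 0.04, -0.0], "spin": -0.083}, {"grip": 0, "delta_pos": [-0.08, 0.04, -0.0], "spin": -0.084}, {"grip": 0, "delta_pos": [-0.08, 0.04, -0.0], "spin": -0.083}, {"grip": 0, "delta_pos": [-0.08, 0.05, -0.0], "spin": -0.083}, {"grip": 0, "delta_pos": [-0.08, 0.04, -0.0], "spin": -0.084}, {"grip": 0, "delta_pos": [-0.08, 0.04, -0.0], "spin": -0.083}]
```

Emit:
move_arm --increments '[{"grip": 0,"delta_pos": [-0.08,0.05,0],"spin": -0.083},{"grip": 0,"delta_pos": [-0.08,0.04,0],"spin": -0.084},{"grip": 0,"delta_pos": [-0.08,0.04,0],"spin": -0.083},{"grip": 0,"delta_pos": [-0.08,0.04,0],"spin": -0.083},{"grip": 0,"delta_pos": [-0.08,0.05,0],"spin": -0.084},{"grip": 0,"delta_pos": [-0.07,0.04,0],"spin": -0.083},{"grip": 0,"delta_pos": [-0.08,0.04,0],"spin": -0.083},{"grip": 0,"delta_pos": [-0.08,0.04,0],"spin": -0.084},{"grip": 0,"delta_pos": [-0.08,0.05,0],"spin": -0.083},{"grip": 0,"delta_pos": [-0.08,0.04,0],"spin": -0.083},{"grip": 0,"delta_pos": [-0.08,0.04,0],"spin": -0.084},{"grip": 0,"delta_pos": [-0.08,0.05,0],"spin": -0.083},{"grip": 0,"delta_pos": [-0.07,0.04,0],"spin": -0.083},{"grip": 0,"delta_pos": [-0.08,0.04,0],"spin": -0.084},{"grip": 0,"delta_pos": [-0.08,0.04,0],"spin": -0.083},{"grip": 0,"delta_pos": [-0.08,0.05,0],"spin": -0.083},{"grip": 0,"delta_pos": [-0.08,0.04,0],"spin": -0.084},{"grip": 0,"delta_pos": [-0.08,0.04,0],"spin": -0.083},{"grip": 0,"delta_pos": [0,0,0],"spin": 0},{"grip": 0,"delta_pos": [0,0,0],"spin": 0}]'

```text
time_s: 11.35
eef_pos: [0.5095, -0.1642, 0.3625]
tool_rot: [2.464, 1.945, 0.003]
ft_force: [4.0, 1.0, 5.1]
finger_gap: 0.0081
gripper_force: 59.0
```

```bash
python3 - <<'E'
from h import *
s=ctrl.sense(); print(s["time_s"],s["eef_pos"],yaw_now(),tocab(s["eef_pos"]),s["ft_force"],s["finger_gap"],s["gripper_force"])
d=tocab(s["eef_pos"])-[-98,-135]; print(np.linalg.norm(d), np.degrees(np.arctan2(-d[0],d[1])-np.arctan2(45,92)))
E
```

```text
11.35 [ 0.509468   -0.16419425  0.36252763] 76.57921969148452 [-189.39197716 -180.91620335] [3.97410824 1.03767456 5.09829854] 0.00809306312768541 59.047624468803406
102.2780094606826 90.6107268681929
```

Door at 90°. Release, rise clear of the handle, and back off toward the robot's right (about +x tool reversed is unnecessary; going up suffices).

Emit:
move_arm --increments '[{"grip": 1,"delta_pos": [0,0,0],"spin": 0},{"grip": 1,"delta_pos": [0,0,0],"spin": 0},{"grip": 1,"delta_pos": [0,0,0],"spin": 0},{"grip": 1,"delta_pos": [0,0,0],"spin": 0},{"grip": 1,"delta_pos": [0,0,0],"spin": 0},{"grip": 1,"delta_pos": [0,0,0],"spin": 0},{"grip": 1,"delta_pos": [0,0,-0.18],"spin": 0},{"grip": 1,"delta_pos": [0,0,-0.2],"spin": 0},{"grip": 1,"delta_pos": [0,0,-0.2],"spin": 0},{"grip": 1,"delta_pos": [0,0,-0.2],"spin": 0},{"grip": 1,"delta_pos": [0,0,-0.2],"spin": 0},{"grip": 1,"delta_pos": [-0.3,0,0],"spin": 0},{"grip": 1,"delta_pos": [-0.3,0,0],"spin": 0},{"grip": 1,"delta_pos": [-0.3,0,0],"spin": 0},{"grip": 1,"delta_pos": [-0.3,0,0],"spin": 0},{"grip": 1,"delta_pos": [0,0,0],"spin": 0},{"grip": 1,"delta_pos": [0,0,0],"spin": 0}]'

```text
time_s: 13.05
eef_pos: [0.4809, -0.2813, 0.4595]
tool_rot: [-2.465, -1.947, -0.001]
ft_force: [0.0, 0.3, 1.2]
finger_gap: 0.0856
gripper_force: 0.0
```

```bash
python3 - <<'E'
from h import *
c=ctrl.camera("top"); cv2.imwrite("pics/t3.png",cv2.resize(c["img"][90:310,90:450],None,fx=2.2,fy=2.2))
w=cloud(c)
for m in ctrl.masks_of("top","dish")[:4]: print(m["conf"],np.nanmedian(w[m["mask"]],0))
E
```

```text
0.97 [ 0.75713393 -0.08037183  0.25261191]
0.93 [ 0.53467408 -0.24999561  0.01866279]
0.93 [0.62701974 0.25943378 0.01852663]
0.89 [ 0.67431921 -0.39646022  0.01310484]
```

View pics/t3.png

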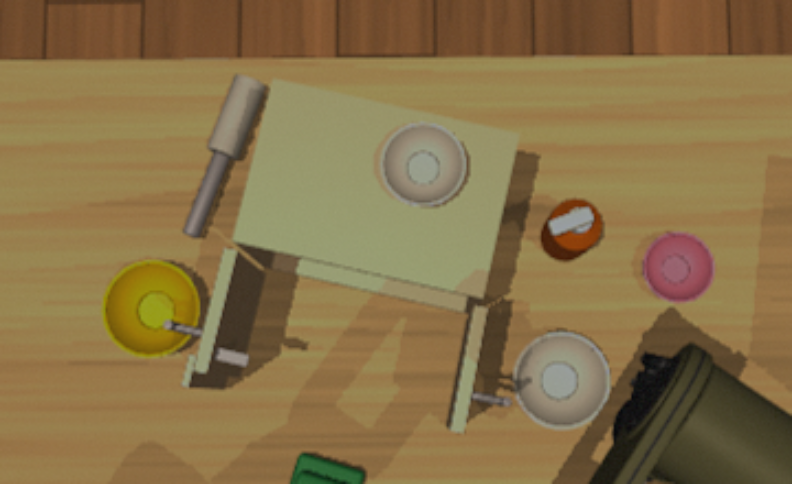

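Both doors stand square to the front (left at about (212,315), right at (468,370)). The dish hasn't moved, at (424,165), and the gripper is well clear.

```bash
python3 -c "
from bench import ctrl
print(ctrl.hand_in())"
```

```text
the job is handed in; nothing more can be done
None
```

I opened the strip door first and then the plain door, each to about 90°, and let go of both; the white dish is still where it was on top of the cabinet, and I handed the job in at about 13 s.

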